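# Check a motor sleeve on the gauge pin and sort it

### The arm

A 6-joint arm with a two-finger parallel gripper is mounted at the origin on the work surface. World frame = base frame: x ahead of the robot, y to its left, z up, the work surface at z = 0. Lengths are in mm, angles in rad, forces in N, time in s.
With the tool pointing down it reaches from about 350 to 775 mm from the base axis. Payload 7.3 kg.
Tool frame: the origin (TCP) lies at the centre of the arm's flange, where the gripper is bolted on; the fingertips stand 178 mm ahead of it and the grasp point (between the pads) lies 159 mm ahead of it; z points along the fingers, y is the line along which they close (so a half turn about z gives the same grasp; the last joint's range is limited). The gripper opens to 92 mm and grips with 3 to 60 N. Pads are 19 mm wide; open, the fingers measure 130 mm over their backs; the gripper's body (75 mm by 190 mm) begins 47 mm behind the grasp point.
Start: joints at [1.155, 0.342, 1.524, -0, 1.275, -0.146], TCP at [139.911, 506.017, 404.741] pointing down, gripper open.
Joint ranges: [-2.53, 2.53], [-0.77, 2.02], [0.04, 2.7], [-1, 4.14], [0.28, 2.66], [-3.11, 3.11]. Speed limits (rad/s): [2.57, 2.57, 3.14, 3.14, 3.14, 3.14].

### API

Orientations are given as [roll, pitch, yaw] about the fixed x, y, z axes, in that order (R = Rz(yaw) Ry(pitch) Rx(roll)).
In Python, from plant import * gives the robot as it stands. The module is installed in compiled form; this text tells all that it offers.
- The arm moves only by the shell command python3 -m inch 'ROWS'. ROWS is JSON, a list of rows, each a list of 5 numbers: the shift along the tool's x, y, z in m, then the turn about the tool's z in rad, then the opening, from 0 (shut) to 1 (fully open). In form: [[tx, ty, tz, spin, claw], ...]. A call has 1 to 8 rows; each row is the pose to reach, as a shift and turn from the pose commanded when the call began, along the tool's axes at that moment; what a row does not reach only later rows make up. A row lasts 1/12 s, in which the tool goes at most 41.7 mm and 7.16 degrees, less where a joint would pass 70% of its speed; a pose out of reach is approached as far as the arm can. A call with a gripper value outside its range is refused whole. The fingers move at their own pace and stop on an object; the grip force is fixed at half the most. Time passes only in rows, so rows that repeat a pose let the fingers close. It gives the time, the measured TCP pose, the force, the opening and the grip force at its end, in the units of the state.
- get_obs(): the state, without advancing time (a new reading comes with each control period).
- capture(name): name is "scene" or "side" or "wrist"; returns a dict with "color" (420x560x3 uint8, red, green, blue), "intrinsics" (3x3 intrinsics, pixels), "pose" (4x4, takes a point from camera to world coordinates). Camera axes: x right, y down, z forward; pixel columns grow to the right and rows downward; lengths in mm; the calibration is good to about 2 mm. A picture is of the moment at which its call begins. There is no depth.
- close_job(): hands the job in; it is judged then, once.
Trained networks look in a picture, given as the dict that the camera call returned (one of the last four; its "shot" number tells which), for a name from the list of things; names that differ only in an ending like _2 or _b are one class to them, and where a whole thing is asked for, a point or a joint stands for the part that bears it (a point fixed in the world has none). Each returns a list of dicts, best first, with "conf" (0 to 1); they miss things now and then, are a little off and sometimes report something else, mostly with a low value. They report only what shows in the picture. A call takes as long as a camera call.
- look_for(picture, target): "rect" ([centre column, centre row, width, height] in pixels, round what is visible of it).
- trace(picture, target): "pixels" (420x560 bool, what is visible of it) and "rect" ([centre column, centre row, width, height] in pixels, round what is visible of it).
- tip_of(picture, target): "centre" ([column, row] in pixels: a listed point, or the origin of a listed thing).
The state is a dict: "time": time; "joint_positions": joint angles; "dq": joint speeds; "tau": joint torques, N m; "tool_pos": TCP position; "tcp_rot": TCP orientation; "contact_force": force on the tool from outside, world axes, zero at the start; "moment": the same for the moment, N m; "grip_width": finger opening in mm; "finger_force": force on a finger pad.
Only numpy, scipy, OpenCV 4.12 (cv2) and the standard library are available. Lean on these libraries where they do the work, as an engineer would, in place of code of your own. Each camera call takes 0.05 s, during which the arm holds its last target. There are 200 camera calls.

### The job

Take the steel sleeve that lies on the rubber work mat, stand it on its end on the mat and let go, then take it again, slide it down over the gauge pin as far as it will go and let go of it there. If it has gone fully home onto the gauge's base it is good: stand it upright in the shallow tray; if it stops short, stand it upright in the deep square box. Leave the spare sleeve lying in its own tray and do not disturb the other things on the bench.

Things in the scene. Friction and masses are not known exactly. Their poses are not given: they have to be found in the camera images.
- sleeve_a: plain steel tube, 36 mm outside diameter, 64 mm long, 250 g, both ends alike: bore 22.6 mm, at least 22 mm deep. Origin mid-length on its axis, z along the axis. One of two sleeves alike outside: one lies on the mat, the other (the spare) in the spare tray. One is bored right through, the other obstructed inside; which is not told
- sleeve_b: plain steel tube, 36 mm outside diameter, 64 mm long, 250 g, both ends alike: bore 22.6 mm, at least 22 mm deep. Origin mid-length on its axis, z along the axis. One of two sleeves alike outside: one lies on the mat, the other (the spare) in the spare tray. One is bored right through, the other obstructed inside; which is not told
- mat: flat black rubber work mat fixed to the bench, 220 mm along its x, 180 mm along its y, 4 mm thick. Origin at the centre of its underside, z up
- gauge: fixed gauge: round dark steel base, 90 mm diameter, 18 mm high, with an upright steel pin in the middle, 20 mm diameter, its top 70 mm above the bench, the last 5 mm tapering to 15 mm. Origin at the centre of the underside, z up along the pin. A sleeve fully home rests on the base, its middle 50 mm above the bench; an obstructed sleeve stops about 30 mm higher
- shallow_tray: fixed grey tray for good sleeves, 140 mm (x) by 120 mm (y), 16 mm high, walls and floor 4 mm. Origin at the centre of its underside, z up
- deep_box: fixed grey square box for rejected sleeves, 116 by 116 mm, 36 mm high, walls and floor 4 mm. Origin at the centre of its underside, z up
- spare_tray: fixed grey tray, 110 by 110 mm, 18 mm high, walls and floor 4 mm, beyond the gauge, in which the spare sleeve lies on its side at the start. Origin at the centre of its underside
- meter: black hand multimeter lying flat, 165 (x) by 85 by 34 mm, origin at the centre of its underside; leave alone
- tape_roll: black roll of tape lying flat, 84 mm outside diameter, 20 mm high, origin at the centre of its underside; leave alone
- jar: small clear jar with a black lid, 52 mm diameter, 60 mm high, origin at the centre of its underside; leave alone
- screwdriver: screwdriver lying along its x axis, about 150 mm long; leave alone
- capacitor: black upright capacitor can, 26 mm diameter, 34 mm high, origin at the centre of its underside; leave alone

How it is judged (in metres and radians):
On the way, in this order (a step that is already met when the one before it is completed fails the run):
1. the sleeve from the mat stands on its end on the mat, let go (((x of sleeve_a in the frame of mat between -0.11 and 0.11 m and y of sleeve_a in the frame of mat between -0.09 and 0.09 m and z of sleeve_a in the frame of mat between 0.0295 and 0.0415 m and angle between the z axis of sleeve_a and the z axis of gauge, either way round below 0.12 rad and contact force between the fingers and sleeve_a below 0.1 N and linear speed of sleeve_a below 0.03 m/s) or (x of sleeve_b in the frame of mat between -0.11 and 0.11 m and y of sleeve_b in the frame of mat between -0.09 and 0.09 m and z of sleeve_b in the frame of mat between 0.0295 and 0.0415 m and angle between the z axis of sleeve_b and the z axis of gauge, either way round below 0.12 rad and contact force between the fingers and sleeve_b below 0.1 N and linear speed of sleeve_b below 0.03 m/s))), for 0.2 s.
2. the sleeve is on the gauge pin as far as it goes (home on the base, or stopped by its obstruction), let go (((horizontal distance between sleeve_a and gauge below 0.006 m and angle between the z axis of sleeve_a and the z axis of gauge, either way round below 0.2 rad and contact force between the fingers and sleeve_a below 0.1 N and linear speed of sleeve_a below 0.03 m/s and z of sleeve_a in the frame of gauge between 0.045 and 0.055 m) or (horizontal distance between sleeve_b and gauge below 0.006 m and angle between the z axis of sleeve_b and the z axis of gauge, either way round below 0.2 rad and contact force between the fingers and sleeve_b below 0.1 N and linear speed of sleeve_b below 0.03 m/s and z of sleeve_b in the frame of gauge between 0.073 and 0.087 m))), for 0.2 s.
At the end, for the whole second after the job is handed in: The checked sleeve stands upright (within 0.12 rad) and at rest on the floor of the right container, not held: the shallow tray if it went fully home on the gauge, the deep box if it stopped short; the spare sleeve still lies in the spare tray (((x of sleeve_a in the frame of shallow_tray between -0.066 and 0.066 m and y of sleeve_a in the frame of shallow_tray between -0.056 and 0.056 m and z of sleeve_a in the frame of shallow_tray between 0.03 and 0.042 m and angle between the z axis of sleeve_a and the z axis of gauge, either way round below 0.12 rad and contact force between the fingers and sleeve_a below 0.1 N and linear speed of sleeve_a below 0.03 m/s and x of sleeve_b in the frame of spare_tray between -0.055 and 0.055 m and y of sleeve_b in the frame of spare_tray between -0.055 and 0.055 m and z of sleeve_b in the frame of spare_tray between 0.014 and 0.03 m) or (x of sleeve_b in the frame of deep_box between -0.054 and 0.054 m and y of sleeve_b in the frame of deep_box between -0.054 and 0.054 m and z of sleeve_b in the frame of deep_box between 0.03 and 0.042 m and angle between the z axis of sleeve_b and the z axis of gauge, either way round below 0.12 rad and contact force between the fingers and sleeve_b below 0.1 N and linear speed of sleeve_b below 0.03 m/s and x of sleeve_a in the frame of spare_tray between -0.055 and 0.055 m and y of sleeve_a in the frame of spare_tray between -0.055 and 0.055 m and z of sleeve_a in the frame of spare_tray between 0.014 and 0.03 m))); the robot touches nothing.
It fails at once if the spare sleeve is disturbed (both sleeves moved by over 25 mm) (distance of each of sleeve_a, sleeve_b from where it was at the start of the episode above 0.025 m).
It fails at once if a bystander is moved by over 30 mm (distance of any of meter, tape_roll, jar, screwdriver, capacitor from where it was at the start of the episode above 0.03 m).
It also fails if it takes over 54 s, if anything falls off the work surface, if the arm or the gripper's body presses on something with over 40 N, if the wrist force passes 120 N, or if a joint passes its speed limit or range.

## Working session

There is one attempt and no reset: what is moved stays moved. The work goes in short steps, Python scripts to look and compute and a shell command to move; the robot and the scene stay as the last step left them, time stands still between calls to the robot, and variables do not carry over. Pictures are saved under pics/ and viewed, at most 10 in all, crops included, and the job is handed in when it is done.

```bash
mkdir -p pics
cat > h.py <<'E'
from plant import *
import numpy as np, cv2
def proj(c,p):
    T=np.linalg.inv(c["pose"]);q=(T[:3,:3]@np.array(p,float)+T[:3,3]);u=np.array(c["intrinsics"])@q;return u[:2]/u[2]
def plane(c,uv,z):
    P=np.array(c["pose"]);d=P[:3,:3]@np.linalg.inv(c["intrinsics"])@np.array([uv[0],uv[1],1.0]);o=P[:3,3]
    return o+d*(z-o[2])/d[2]
def save(c,n): cv2.imwrite("pics/"+n+".png",c["color"][...,::-1])
E
python3 - <<'E'
from h import *
np.set_printoptions(precision=1,suppress=True)
o=get_obs();print(o)
cs={n:capture(n) for n in("scene","side","wrist")}
im=np.hstack([cs[n]["color"] for n in("scene","side")])
for n in cs: save(cs[n],n+"0"); print(n,cs[n]["pose"][:3],cs[n]["intrinsics"][0])
Z=dict(sleeve_a=20,mat=0,gauge=0,shallow_tray=0,deep_box=0,spare_tray=0,meter=0,tape_roll=0,jar=0,screwdriver=10,capacitor=0)
for t,z in Z.items():
  for n in cs:
    for r in tip_of(cs[n],t)[:2]: print(t,n,round(r["conf"],2),np.array(r["centre"]),plane(cs[n],r["centre"],z)[:2])
E
```

```text
{'time': 0.0, 'joint_positions': array([ 1.2,  0.3,  1.5, -0. ,  1.3, -0.1]), 'dq': array([ 0., -0., -0.,  0.,  0.,  0.]), 'tau': array([ -0. , -43.1, -24.4,   0.1,   0.1,  -0. ]), 'tool_pos': array([139.8, 505.9, 404. ]), 'tcp_rot': array([-3.1, -0. ,  2.9]), 'contact_force': array([0.8, 0. , 1.5]), 'moment': array([ 0.1,  0. , -0. ]), 'finger_force': 0.0, 'grip_width': 91.75034281769113}
scene [[   0.2    0.8   -0.6 1182.4]
 [   1.    -0.1    0.1  -63.6]
 [  -0.    -0.6   -0.8 1004. ]] [476.1   0.  276.2]
side [[  -0.8   -0.4    0.5 -159.8]
 [  -0.6    0.5   -0.6  938.1]
 [  -0.    -0.7   -0.7 1053.7]] [530.9   0.  277.4]
wrist [[  0.3   0.9   0.3  66.4]
 [  1.   -0.3  -0.1 526.1]
 [ -0.    0.3  -1.  384.3]] [315.    0.  274.8]
sleeve_a scene 0.94 [286.3 282.6] [716.2  36.1]
sleeve_a scene 0.89 [382.8 203.4] [544.  317.2]
sleeve_a side 0.54 [217.3 277.8] [541.7 320.2]
sleeve_a side 0.47 [239.2 196.6] [718.   38.4]
mat scene 0.73 [369.  200.6] [516.  292.6]
mat side 0.8 [231.8 283.8] [511.2 299.7]
gauge scene 0.57 [253.4 223.1] [530.8 -12.4]
shallow_tray scene 0.81 [187.6 229.3] [ 519.5 -176.6]
shallow_tray side 0.72 [329.6 196.9] [ 514.3 -153.2]
deep_box scene 0.71 [109.  236.2] [ 504.7 -369.4]
spare_tray scene 0.76 [284.1 285.8] [713.8  31.6]
spare_tray side 0.63 [240.4 203.8] [709.   44.5]
meter scene 0.89 [455.7 214.2] [596.5 496.4]
tape_roll scene 0.56 [197.6 288.9] [ 685.9 -165.4]
tape_roll side 0.57 [285.4 175.6] [ 689.  -153.1]
jar scene 0.74 [129.7 313.8] [ 719.3 -319.5]
jar side 0.68 [308.6 150.7] [ 713.7 -314.5]
screwdriver scene 0.65 [258.8 175.6] [390.6  23.7]
screwdriver side 0.59 [234.3 283.6] [500.2 301.2]
capacitor scene 0.56 [232.7 265.5] [640.4 -78.5]
capacitor side 0.41 [282.4 192.8] [641.5 -77.5]
```

View pics/scene0.png

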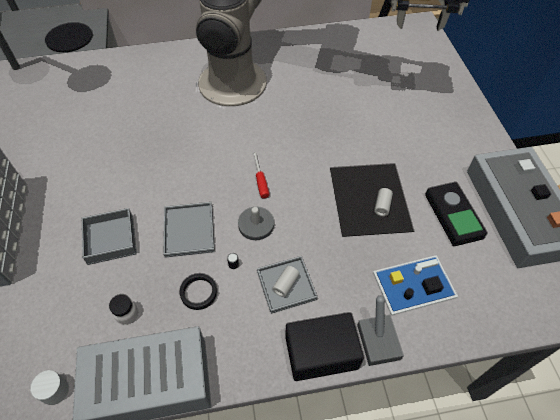

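View pics/side0.png

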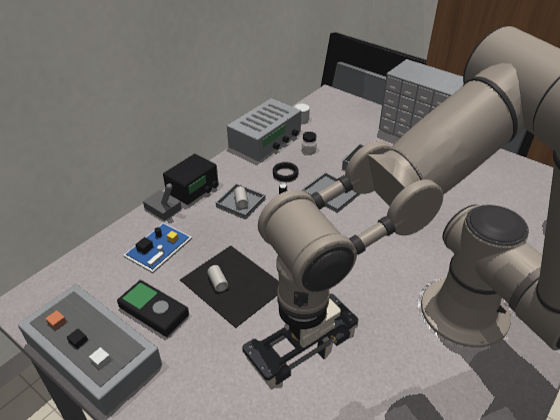

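The scene shows the mat sleeve at about px (383,203), lying roughly towards the robot. The gauge is at (255,222), shallow tray at (190,229), deep box at (109,236) and spare sleeve at (286,282). Next I work out the axes and the shift needed to look down on the mat.

```bash
cat >> h.py <<'E'
from scipy.spatial.transform import Rotation as Ro
def Rt(): return Ro.from_euler("xyz",get_obs()["tcp_rot"]).as_matrix()
def shift(goal):
    o=get_obs();return (Rt().T@(np.array(goal)-o["tool_pos"]))/1000
E
python3 - <<'E'
from h import *
np.set_printoptions(precision=4,suppress=True)
print(Rt()); print(get_obs()["tcp_rot"],shift([530,325,404.7]))
E
```

```text
[[-0.9638  0.2665  0.    ]
 [ 0.2665  0.9638  0.0001]
 [-0.      0.0001 -1.    ]]
[3.1415 0.     2.8718] [-0.4242 -0.0705  0.0001]
```

```bash
python3 -m inch '[[-0.04,-0.007,0,0,1],[-0.08,-0.013,0,0,1],[-0.12,-0.02,0,0,1],[-0.16,-0.027,0,0,1],[-0.2,-0.033,0,0,1],[-0.24,-0.04,0,0,1],[-0.28,-0.047,0,0,1],[-0.32,-0.053,0,0,1]]'; python3 -m inch '[[-0.04,-0.007,0,0,1],[-0.08,-0.014,0,0,1],[-0.104,-0.017,0,0,1],[-0.104,-0.017,0,0,1]]'
python3 - <<'E'
from h import *
np.set_printoptions(precision=1,suppress=True)
w=capture("wrist");s=capture("scene");save(w,"w1")
print(Rt(),get_obs()["tcp_rot"])
for c in(w,s):
  for r in trace(c,"sleeve_a")[:2]:
    m=r["pixels"].astype(np.uint8);(p,wh,a)=cv2.minAreaRect(cv2.findNonZero(m))
    b=cv2.boxPoints((p,wh,a));print(r["conf"],plane(c,p,22)[:2],[plane(c,q,22)[:2] for q in b])
  for t in("sleeve_a","mat","gauge"):print(t,[(x["conf"],plane(c,x["centre"],22 if t[0]=="s" else 0)[:2]) for x in tip_of(c,t)[:2]])
E
```

```text
time: 2.47
tool_pos: [435.8, 368.4, 404.9]
tcp_rot: [3.141, 0.0, 2.872]
contact_force: [0.4, 1.0, 0.0]
grip_width: 91.5
finger_force: 0.0
time: 2.8
tool_pos: [534.0, 322.6, 403.8]
tcp_rot: [-3.141, 0.001, 2.867]
contact_force: [-0.4, -0.4, 0.1]
grip_width: 92.0
finger_force: 0.0
[[-1.   0.3 -0. ]
 [ 0.3  1.  -0. ]
 [ 0.  -0.  -1. ]] [-3.1 -0.   2.9]
0.8 [541.2 317.7] [array([565.1, 285.6]), array([502.9, 318. ]), array([518.3, 348.3]), array([581.7, 317.4])]
sleeve_a [(0.97, array([543.6, 316.3]))]
mat [(0.9, array([511.5, 293.6]))]
gauge [(0.6, array([541.8, -11.7]))]
0.92 [539.8 319.6] [array([570.6, 283.8]), array([491.5, 323.8]), array([507.9, 356.7]), array([586. , 315.6])]
0.76 [711.6  36.5] [array([728. ,  -0.5]), array([668.3,  47.4]), array([694.8,  74.3]), array([752.9,  26. ])]
sleeve_a [(0.88, array([543. , 322.7])), (0.79, array([715.5,  33.9]))]
mat [(0.6, array([510.3, 298.5])), (0.56, array([703.9,  35.1]))]
gauge [(0.75, array([543.9, -11.9])), (0.26, array([ 524.6, -178.4]))]
```

View pics/w1.png

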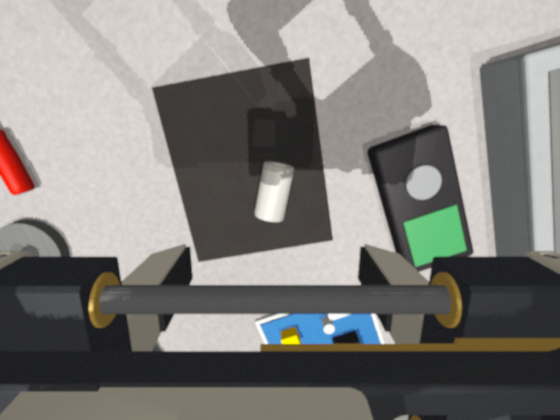

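The wrist view shows the mat sleeve at px (274,192) with its axis about 0.2 rad off the tool x axis. I'll grip near its far end, spinning +0.2.

Run:
```python
from h import *
print(shift([564.7,307,230]),shift([564.7,307,186]))
```

```text
[-0.03921685 -0.00907658  0.17508564] [-0.03920416 -0.00909095  0.21908564]
```

```bash
python3 -m inch '[[-0.01,-0.002,0.035,0.1,1],[-0.02,-0.005,0.07,0.2,1],[-0.03,-0.007,0.105,0.2,1],[-0.0352,-0.0091,0.14,0.2,1],[-0.0352,-0.0091,0.16,0.2,1],[-0.0352,-0.0091,0.16,0.2,1]]'
python3 - <<'E'
from h import *
np.set_printoptions(precision=4,suppress=True)
w=capture("wrist");o=get_obs();print(o["tool_pos"],o["tcp_rot"])
r=trace(w,"sleeve_a")[0];m=r["pixels"].astype(np.uint8);b=cv2.boxPoints(cv2.minAreaRect(cv2.findNonZero(m)))
print(r["conf"],[plane(w,q,22)[:2] for q in b],[plane(w,x["centre"],22)[:2] for x in tip_of(w,"sleeve_a")[:1]])
B=np.array(plane(w,b[0],22)-o["tool_pos"]);print([Rt().T@(plane(w,q,22)-o["tool_pos"]) for q in b]);save(w,"w2")
E
```

```text
time: 3.8
tool_pos: [560.0, 306.7, 239.4]
tcp_rot: [-3.134, -0.006, 2.672]
contact_force: [-1.5, -0.4, -0.2]
grip_width: 92.0
finger_force: 0.0
[560.7053 307.2761 242.5234] [-3.1378 -0.0035  2.6719]
0.61 [array([502.9069, 317.8486]), array([518.8859, 349.5035]), array([585.9501, 318.0595]), array([568.4125, 283.0593])] [array([542.228 , 320.0054])]
[array([ 56.6684, -17.1287, 220.4048]), array([ 56.7338,  18.3304, 220.4719]), array([-17.3006,  20.6174, 220.5896]), array([-17.4889, -18.5303, 220.5157])]
```

View pics/w2.png

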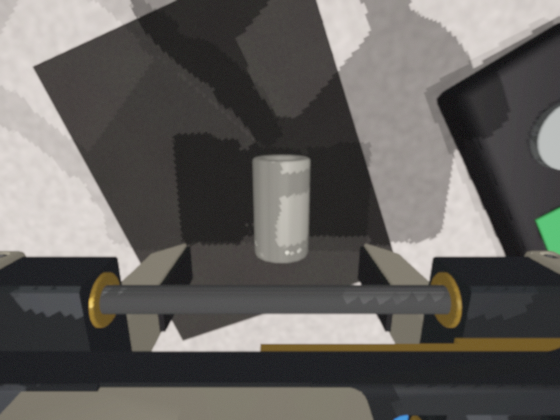

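The sleeve is aligned with the tool (px 281,208). I'm descending to grip near the end at z≈27.

```bash
python3 -m inch '[[-0.003,0,0.028,0,1],[-0.003,0,0.056,0,1],[-0.003,0,0.056,0,0.6],[-0.003,0,0.056,0,0.3],[-0.003,0,0.056,0,0.3],[-0.003,0,0.056,0,0.3],[-0.003,0,0.056,0,0.3],[-0.003,0,0.056,0,0.3]]'
python3 -m inch '[[0,0,0,0,0.3],[0,0,0,0,0.3]]'
```

```text
time: 4.62
tool_pos: [564.4, 306.2, 190.3]
tcp_rot: [3.14, 0.002, 2.672]
contact_force: [-1.0, -0.2, -0.0]
grip_width: 56.7
finger_force: 0.0
time: 4.78
tool_pos: [564.2, 306.1, 189.2]
tcp_rot: [3.141, 0.0, 2.672]
contact_force: [-0.3, -0.0, 1.1]
grip_width: 42.8
finger_force: 0.0
```

```bash
python3 -m inch '[[0,0,0.001,0,0.3],[0,0,0.001,0,0.3],[0,0,0.001,0,0.3]]'
python3 -m inch '[[0,0,-0.025,0,0.3],[0,0,-0.06,0,0.3],[0,0,-0.06,0,0.3],[0,0,-0.06,0,0.3]]'
python3 - <<'E'
from h import *
w=capture("wrist");save(w,"w3")
print(get_obs()["contact_force"],get_obs()["moment"],get_obs()["tool_pos"])
E
```

```text
time: 5.03
tool_pos: [564.2, 306.1, 187.8]
tcp_rot: [3.141, 0.0, 2.672]
contact_force: [0.3, -0.1, 1.6]
grip_width: 34.2
finger_force: 30.0
time: 5.37
tool_pos: [564.5, 306.2, 249.5]
tcp_rot: [3.139, 0.003, 2.672]
contact_force: [0.6, -0.1, -2.6]
grip_width: 34.6
finger_force: 30.0
[-0.08068776 -0.13539934 -3.30914683] [-0.06252191 -0.01746383 -0.01273436] [563.90380266 305.95284095 247.64633593]
```

View pics/w3.png

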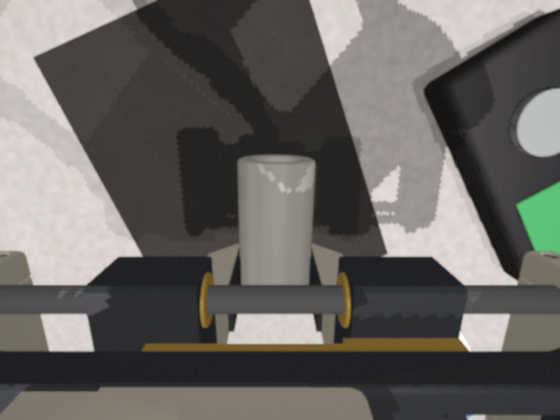

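The sleeve is held by its end and still close to horizontal (free end at px 277,160). I'll lower it and test a looser grip so it droops about the pads.

```bash
python3 -m inch '[[0,0,0.03,0,0.3],[0,0,0.03,0,0.365]]'; python3 -m inch '[[0,0,0,0,0.37]]';python3 -m inch '[[0,0,0,0,0.375]]';python3 -m inch '[[0,0,0,0,0.38]]'
python3 - <<'E'
from h import *
w=capture("wrist");save(w,"w4");s=capture("side");save(s,"s4")
r=look_for(w,"sleeve_a")[:1];print(r)
E
```

```text
time: 5.58
tool_pos: [562.0, 305.1, 211.8]
tcp_rot: [-3.134, -0.007, 2.672]
contact_force: [-2.0, -1.3, -4.3]
grip_width: 34.2
finger_force: 30.0
time: 5.67
tool_pos: [562.9, 305.5, 214.6]
tcp_rot: [-3.136, -0.005, 2.672]
contact_force: [-0.0, 0.5, -2.7]
grip_width: 34.0
finger_force: 28.8
time: 5.75
tool_pos: [563.9, 306.0, 217.0]
tcp_rot: [-3.14, -0.002, 2.672]
contact_force: [1.0, -0.3, -2.9]
grip_width: 34.5
finger_force: 10.2
time: 5.83
tool_pos: [564.4, 306.2, 218.3]
tcp_rot: [3.141, 0.0, 2.672]
contact_force: [-0.2, -0.6, 0.5]
grip_width: 34.4
finger_force: 0.0
[{'rect': [275.2, 213.2, 64.6, 123.3], 'conf': 0.85}]
```

Run:
```python
from h import *
w=capture("wrist")
a=cv2.imread("pics/w4.png")[100:330,130:430];b=w["color"][...,::-1][100:330,130:430]
cv2.imwrite("pics/c5.png",np.hstack([a,b])); print(get_obs()["contact_force"],get_obs()["finger_force"])
```

```text
[ 0.46038282 -0.08965218  0.63760777] 0.0
```

View pics/c5.png

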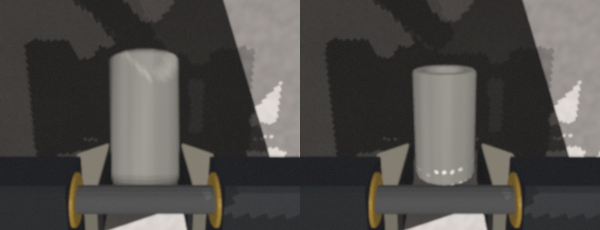

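It fell flat back onto the mat. Grip force follows the opening, about 10 N at 0.375, so I can grip lightly at the end and let it pivot. Re-measuring first.

```bash
python3 -m inch '[[0,0,0,0,0.6],[0,0,0,0,0.6],[0,0,0,0,0.6]]'
python3 - <<'E'
from h import *
np.set_printoptions(precision=1,suppress=True)
w=capture("wrist");o=get_obs();R=Rt()
for r in trace(w,"sleeve_a")[:1]:
  b=cv2.boxPoints(cv2.minAreaRect(cv2.findNonZero(r["pixels"].astype(np.uint8))))
  print(r["conf"],[(q,(R.T@(plane(w,q,22)-o["tool_pos"]))[:2]) for q in b])
for r in tip_of(w,"sleeve_a")[:1]: print((R.T@(plane(w,r["centre"],22)-o["tool_pos"]))[:2])
# expected image extents for a sleeve with centre offset cx ahead (tool axes)
for cx in(15,20,25,30):
  pts=[]
  for e in(-32,32):
    for a in np.linspace(0,2*np.pi,24): pts.append(proj(w,o["tool_pos"]+R@np.array([cx+e,18*np.cos(a),o["tool_pos"][2]-22-18*np.sin(a)])))
  p=np.array(pts);print(cx,p.min(0),p.max(0))
E
```

```text
time: 6.28
tool_pos: [564.1, 306.1, 218.0]
tcp_rot: [3.141, 0.0, 2.672]
contact_force: [-0.0, 0.2, -0.1]
grip_width: 50.3
finger_force: 0.0
0.83 [(array([243., 166.], dtype=float32), array([ 50.2, -17.9])), (array([306., 166.], dtype=float32), array([50.3, 17.4])), (array([306., 284.], dtype=float32), array([-23.7,  19.5])), (array([243., 284.], dtype=float32), array([-23.7, -19.9]))]
[15.3  0.2]
15 [242.9 167. ] [307.  289.5]
20 [242.6 158.8] [307.2 281.6]
25 [242.4 150.5] [307.5 273.5]
30 [242.1 142.2] [307.8 265.3]
```

```bash
python3 -m inch '[[-0.009,0,0,0,0.6],[-0.009,0,0.031,0,0.6],[-0.009,0,0.031,0,0.6],[-0.009,0,0.031,0,0.375],[-0.009,0,0.031,0,0.375],[-0.009,0,0.031,0,0.375],[-0.009,0,0.031,0,0.375]]'
python3 -m inch '[[0.003,0,-0.007,0,0.375],[0.0066,0,-0.0145,0,0.375],[0.0115,0,-0.021,0,0.375],[0.0168,0,-0.027,0,0.375]]'
python3 - <<'E'
from h import *
w=capture("wrist");o=get_obs();print(o["contact_force"],o["moment"],o["finger_force"],o["tool_pos"]);save(w,"w6")
print(look_for(w,"sleeve_a")[:1])
E
```

```text
time: 7.02
tool_pos: [572.5, 302.1, 188.0]
tcp_rot: [3.14, 0.001, 2.672]
contact_force: [0.5, -0.5, 1.0]
grip_width: 35.7
finger_force: 0.0
time: 7.35
tool_pos: [556.7, 309.8, 214.9]
tcp_rot: [3.141, 0.0, 2.672]
contact_force: [-1.0, -0.2, -2.6]
grip_width: 34.1
finger_force: 6.5
[ 0.25476437  1.39610551 -1.30621909] [-0.04406563 -0.03295757 -0.02769071] 6.518364027142525 [556.0153762  310.54972276 215.91776861]
[{'rect': [274.0, 226.6, 62.7, 118.6], 'conf': 0.88}]
```

View pics/w6.png

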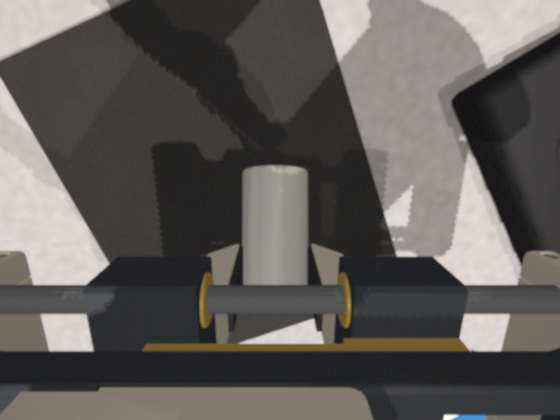

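It is tilting as planned: the rim has gone from view and the free end is at px (275,170). I'll continue the arc.

```bash
python3 -m inch '[[0.006,0,-0.005,0,0.375],[0.0129,0,-0.0092,0,0.375],[0.0201,0,-0.0124,0,0.375],[0.0278,0,-0.0147,0,0.375],[0.0356,0,-0.0159,0,0.375],[0.0435,0,-0.0162,0,0.375],[0.0514,0,-0.0153,0,0.375],[0.0592,0,-0.0142,0,0.375]]'
python3 - <<'E'
from h import *
w=capture("wrist");o=get_obs();print(o["contact_force"],o["moment"],o["finger_force"],o["tool_pos"]);save(w,"w7")
print(look_for(w,"sleeve_a")[:1])
s=capture("scene");r=look_for(s,"sleeve_a");print(r)
a=w["color"][80:400,120:440];x,y=map(int,proj(s,[o["tool_pos"][0],o["tool_pos"][1],50]))
b=cv2.resize(s["color"][y-50:y+50,x-50:x+50],(320,320));cv2.imwrite("pics/c7.png",np.hstack([a,b])[...,::-1])
E
```

```text
time: 8.12
tool_pos: [503.5, 336.8, 227.8]
tcp_rot: [-3.142, -0.0, 2.672]
contact_force: [0.5, -0.6, -2.9]
grip_width: 34.6
finger_force: 6.4
[-1.42206692  0.64245212 -3.39641548] [-0.04079054  0.06353659  0.03163556] 6.4003215249977075 [502.19926638 337.34553106 227.33963778]
[{'rect': [273.6, 225.7, 63.8, 115.8], 'conf': 0.73}]
[{'rect': [389.4, 180.8, 15.0, 17.0], 'conf': 0.67}, {'rect': [286.6, 282.4, 24.9, 26.9], 'conf': 0.65}]
```

View pics/c7.png

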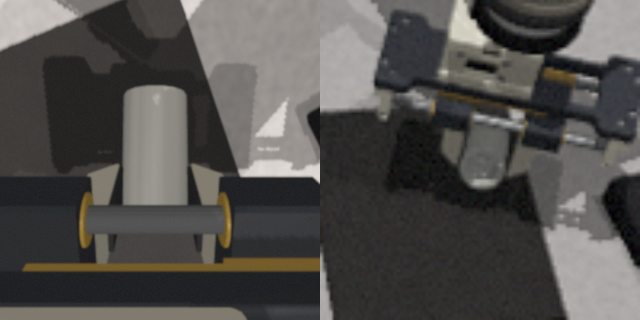

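It slid along without rotating further, so it hangs tilted but held. I'll fit the actual tilt.

```bash
cat >> h.py <<'E'
def tilt(w,g=26,show=True):
    """fit sleeve tilt about tool y (grip g mm from centre, pads hold the axis at 159+dz) to its far edge rows"""
    o=get_obs();R=Rt();r=trace(w,"sleeve_a")[0];m=r["pixels"];ys,xs=np.nonzero(m)
    top=np.percentile(ys,1);wid=np.ptp(xs[ys<top+25]);out=[]
    for t in np.radians(np.arange(-10,96,5)):
        a=np.array([np.cos(t),0,np.sin(t)]);n=np.array([-np.sin(t),0,np.cos(t)]);p=[]
        for e in(-32-0,32):
            for q in np.linspace(0,2*np.pi,24):p.append(proj(w,o["tool_pos"]+R@(np.array([0,0,162])+a*(g+e)+18*(np.cos(q)*n+np.sin(q)*np.array([0,1,0])))))
        p=np.array(p);out.append((round(np.degrees(t)),round(p[:,1].min()),round(np.ptp(p[24:,0]))))
    print("seen top",top,"width",wid);print(out)
E
python3 - <<'E'
from h import *
w=capture("wrist");tilt(w);s=capture("scene");
for r in tip_of(w,"mat")[:1]:print(plane(w,r["centre"],4))
r=trace(s,"mat")[0];print([plane(s,q,4)[:2].round() for q in cv2.boxPoints(cv2.minAreaRect(cv2.findNonZero(r["pixels"].astype(np.uint8))))])
E
```

```text
seen top 168.0 width 63
[(-10, 154, 86), (-5, 155, 83), (0, 156, 81), (5, 159, 78), (10, 158, 75), (15, 155, 73), (20, 154, 71), (25, 154, 68), (30, 155, 66), (35, 157, 65), (40, 159, 63), (45, 162, 61), (50, 166, 60), (55, 170, 59), (60, 175, 57), (65, 180, 56), (70, 185, 55), (75, 191, 55), (80, 197, 54), (85, 204, 53), (90, 210, 53), (95, 217, 53)]
[510.84808921 295.96934008   4.        ]
[array([391., 218.]), array([404., 432.]), array([627., 373.]), array([614., 181.])]
```

Tilt is about 45° and the free end is just above the mat. I'll touch down, then drag over the arc with a slightly lighter grip.

```bash
python3 -m inch '[[0,0,0.004,0,0.375],[0,0,0.008,0,0.376],[0.0072,0,0.0045,0,0.376],[0.0149,0,0.0022,0,0.376],[0.0227,0,0.001,0,0.376],[0.0306,0,0.0008,0,0.376]]'
python3 - <<'E'
from h import *
w=capture("wrist");tilt(w);o=get_obs();print(o["contact_force"],o["moment"],o["finger_force"],o["tool_pos"])
E
```

```text
time: 9.07
tool_pos: [476.8, 350.8, 228.7]
tcp_rot: [3.139, 0.002, 2.672]
contact_force: [2.3, -2.6, 7.4]
grip_width: 35.0
finger_force: 5.0
seen top 185.0 width 57
[(-10, 150, 87), (-5, 150, 84), (0, 152, 81), (5, 155, 78), (10, 153, 76), (15, 151, 73), (20, 150, 71), (25, 150, 69), (30, 151, 67), (35, 153, 65), (40, 155, 63), (45, 158, 61), (50, 162, 60), (55, 167, 59), (60, 171, 58), (65, 177, 57), (70, 182, 56), (75, 188, 55), (80, 194, 54), (85, 201, 54), (90, 207, 53), (95, 214, 53)]
[ 0.51731008 -0.89752076  3.81110838] [-0.32478117 -0.10062281  0.06091222] 4.354781042275135 [475.89924057 351.22808865 228.55925854]
```

Now about 70° and the free end is loaded on the mat. Finishing the arc.

```bash
python3 -m inch '[[0.006,0,0,0,0.376],[0.012,0,0.0005,0,0.376],[0.018,0,0.001,0,0.376],[0.021,0,0.0015,0,0.376]]'
python3 - <<'E'
from h import *
w=capture("wrist");tilt(w);o=get_obs();print(o["contact_force"],o["moment"],o["finger_force"],o["tool_pos"])
save(w,"w8")
E
```

```text
time: 9.5
tool_pos: [457.1, 360.5, 226.6]
tcp_rot: [3.141, 0.0, 2.672]
contact_force: [-2.0, -0.9, 5.0]
grip_width: 34.4
finger_force: 4.0
seen top 206.0 width 55
[(-10, 152, 86), (-5, 153, 83), (0, 154, 81), (5, 157, 78), (10, 156, 75), (15, 153, 73), (20, 152, 71), (25, 152, 68), (30, 153, 66), (35, 155, 65), (40, 157, 63), (45, 160, 61), (50, 164, 60), (55, 168, 59), (60, 173, 57), (65, 178, 56), (70, 184, 55), (75, 190, 55), (80, 196, 54), (85, 202, 53), (90, 209, 53), (95, 216, 53)]
[-1.73716757  0.42457144  4.07014866] [-0.11203208  0.12906425 -0.03631769] 3.7554089369450594 [457.17343548 360.47326562 226.31872783]
```

View pics/w8.png

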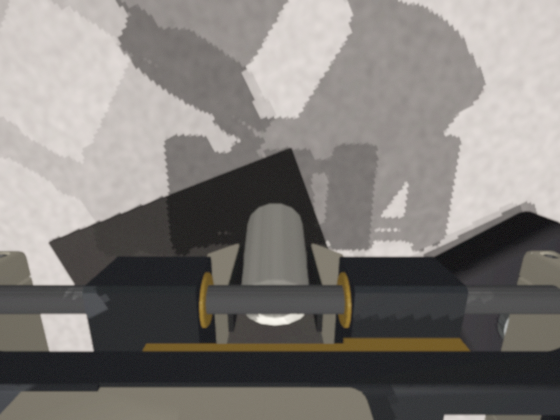

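The sleeve is essentially upright (px 275,250) but near the mat corner. I'll grip firmly, carry it a little inward, and press it down flat.

```bash
python3 -m inch '[[0,0,0,0,0.3],[0,0,0,0,0.3],[0,0,-0.01,0,0.3],[-0.019,-0.01,-0.01,0,0.3],[-0.038,-0.02,-0.01,0,0.3],[-0.038,-0.02,-0.01,0,0.3],[-0.038,-0.02,-0.004,0,0.3],[-0.038,-0.02,-0.001,0,0.3]]'
python3 -m inch '[[0,0,0.001,0,0.3],[0,0,0.002,0,0.3]]'
```

```text
time: 10.27
tool_pos: [482.8, 324.7, 226.1]
tcp_rot: [-3.141, -0.001, 2.671]
contact_force: [-2.4, -2.6, 22.9]
grip_width: 34.1
finger_force: 30.0
time: 10.43
tool_pos: [482.9, 325.0, 226.0]
tcp_rot: [-3.141, 0.001, 2.673]
contact_force: [-3.8, -5.9, 19.8]
grip_width: 34.5
finger_force: 30.1
```

```bash
python3 -m inch '[[0,0,-0.001,0,0.3],[0,0,-0.001,0,0.372],[0,0,-0.001,0,0.376],[0,0,-0.001,0,0.38],[0,0,-0.001,0,0.42],[0,0,-0.001,0,0.55]]'
python3 -m inch '[[0,0,0,0,0.55],[0,0,-0.03,0,0.55],[0,0,-0.06,0,0.55],[0,0,-0.06,0,0.55]]'
python3 - <<'E'
from h import *
w=capture("wrist");o=get_obs();print(o["tool_pos"]);R=Rt()
s=capture("scene");sd=capture("side")
for c in(w,s,sd):
  for r in tip_of(c,"sleeve_a")[:2]: print(r["conf"],plane(c,r["centre"],36)[:2],look_for(c,"sleeve_a")[0]["rect"])
x,y=map(int,proj(w,[o["tool_pos"][0],o["tool_pos"][1],50]));y=min(y,270)
a=w["color"][y-150:y+150,x-150:x+150]
x,y=map(int,proj(s,[o["tool_pos"][0],o["tool_pos"][1],50]))
b=cv2.resize(s["color"][y-50:y+50,x-50:x+50],(300,300));cv2.imwrite("pics/c9.png",np.hstack([a,b])[...,::-1])
E
```

```text
time: 10.93
tool_pos: [482.8, 325.2, 225.3]
tcp_rot: [-3.142, -0.0, 2.672]
contact_force: [0.0, 0.1, -0.0]
grip_width: 41.6
finger_force: 0.0
time: 11.27
tool_pos: [484.4, 325.6, 290.9]
tcp_rot: [3.134, 0.005, 2.672]
contact_force: [1.9, 0.0, 0.2]
grip_width: 50.5
finger_force: 0.0
[483.92117341 325.27827649 288.55927229]
0.6 [476.53571146 327.01210288] [269.2, 209.7, 50.9, 64.2]
0.69 [472.43651826 328.09406074] [286.4, 281.2, 21.6, 29.9]
0.6 [719.62483204  36.17648401] [286.4, 281.2, 21.6, 29.9]
0.7 [474.67759898 323.37300795] [235.6, 289.2, 15.1, 26.5]
0.43 [698.48608315  44.58784938] [235.6, 289.2, 15.1, 26.5]
```

View pics/c9.png

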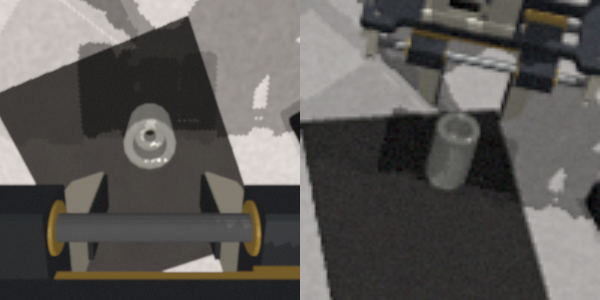

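The sleeve stands on the mat and is released; its rim is at about crop px (150,143). I've used up the pictures, so from here I fit models numerically: the sleeve and gauge from the same relative viewpoint, so calibration bias cancels.

```bash
cat >> h.py <<'E'
from scipy.optimize import minimize
PARTS=dict(sleeve_a=[[(18,0),(18,64)]],gauge=[[(45,0),(45,18)],[(10,18),(10,65),(7.5,70)]])
def fit(w,name,z0,xy0):
    c=[r for r in trace(w,name)]
    k=lambda r:np.linalg.norm(np.array(r["rect"][:2])-proj(w,[*xy0,z0+20]))
    r=min(c,key=k);m=r["pixels"]
    S=4;big=cv2.resize(m.astype(np.float32),None,fx=S,fy=S,interpolation=cv2.INTER_LINEAR)>.5
    ang=np.linspace(0,2*np.pi,40)
    def ren(p):
        im=np.zeros(big.shape,np.uint8)
        for part in PARTS[name]:
            q=np.array([proj(w,[p[0]+rr*np.cos(a),p[1]+rr*np.sin(a),z0+z]) for rr,z in part for a in ang])
            cv2.fillConvexPoly(im,cv2.convexHull(np.round(((q+.5)*S-.5)*16).astype(np.int32)),1,shift=4)
        return im>0
    vis=np.zeros(big.shape,bool);vis[:250*S]=True   # gripper hides what is below
    f=lambda p:1-(ren(p)&big&vis).sum()/max(1,((ren(p)|big)&vis).sum())
    s=minimize(f,xy0,method="Nelder-Mead",options=dict(initial_simplex=np.array(xy0)+[[0,0],[6,0],[0,6]],xatol=.05,fatol=1e-5))
    o=get_obs();return s.x,1-s.fun,r["conf"],(Rt().T@(np.array([*s.x,0])-o["tool_pos"]))[:2]
E
python3 -m inch '[[-0.02,0,0,0,0.8],[-0.04,0,-0.01,0,0.8],[-0.04,0,-0.01,0,0.8],[-0.04,0,-0.01,0,0.8],[-0.04,0,-0.01,0,0.8]]'
python3 - <<'E'
from h import *
for i in range(3):
  w=capture("wrist");print(fit(w,"sleeve_a",4,[475,327]),get_obs()["tool_pos"])
# shift so that the gauge stands where the sleeve stands now
s=fit(w,"sleeve_a",4,[475,327])[0];print((Rt().T@np.array([538-s[0],-12-s[1],0])))
E
```

```text
time: 12.23
tool_pos: [518.4, 306.6, 295.1]
tcp_rot: [-3.141, -0.001, 2.671]
contact_force: [-1.1, -0.4, 1.1]
grip_width: 73.1
finger_force: 0.0Traceback (most recent call last):
  File "<stdin>", line 3, in <module>
  File "h.py", line 28, in fit
    r=min(c,key=k);m=r["pixels"]
ValueError: min() iterable argument is empty
```

Run:
```python
from h import *
for i in range(4):
  w=capture("wrist")
  try:print(fit(w,"sleeve_a",4,[475,327]),get_obs()["tool_pos"])
  except ValueError:print("none",[ (r["conf"],r["rect"]) for r in look_for(w,"sleeve_a")],[(r["conf"],plane(w,r["centre"],36)[:2]) for r in tip_of(w,"sleeve_b")])
save(w,"w10")
```

```text
(array([474.47166943, 328.28102748]), np.float64(0.9311751082469036), 0.64, array([48.454151  , -0.60117031])) [518.18508256 306.9672069  295.35319631]
(array([474.34951838, 328.31664206]), np.float64(0.9400835808871658), 0.84, array([48.90466662, -0.76095869])) [518.41342004 306.88400837 295.51299399]
(array([474.60028027, 328.34653331]), np.float64(0.9398997910214769), 0.9, array([48.9602702 , -0.68236885])) [518.59887917 306.7843271  295.60964069]
(array([474.34031449, 328.37582349]), np.float64(0.9297784738184849), 0.73, array([49.39688632, -0.78932386])) [518.73243292 306.69330544 295.64810395]
```

```bash
python3 -m inch '[[-0.023,-0.0305,0,0,0.8],[-0.047,-0.061,0,0,0.8],[-0.07,-0.0916,0,0,0.8],[-0.0935,-0.122,0,0,0.8],[-0.117,-0.1527,0,0,0.8],[-0.14,-0.183,0,0,0.8],[-0.1637,-0.2137,0,0,0.8],[-0.187,-0.244,0,0,0.8]]'
python3 -m inch '[[-0.0235,-0.0308,0,0,0.8],[-0.0235,-0.0308,0,0,0.8],[-0.0235,-0.0308,0,0,0.8],[-0.0235,-0.0308,0,0,0.8]]'
python3 - <<'E'
from h import *
for i in range(4):
  w=capture("wrist")
  try:print(fit(w,"gauge",0,[538,-12]),get_obs()["tool_pos"],get_obs()["tcp_rot"])
  except ValueError:print("none")
save(w,"w11")
E
```

```text
time: 13.4
tool_pos: [575.2, 2.5, 295.8]
tcp_rot: [3.141, 0.0, 2.672]
contact_force: [0.2, 0.1, 0.7]
grip_width: 73.4
finger_force: 0.0
time: 13.73
tool_pos: [581.9, -33.5, 295.5]
tcp_rot: [3.141, -0.001, 2.671]
contact_force: [0.4, 0.7, -0.7]
grip_width: 73.9
finger_force: 0.0
(array([538.46614987,  -7.89385888]), np.float64(0.9758719571506171), 0.62, array([49.66917966,  2.17430033])) [581.9100877  -32.39611268 295.57994908] [ 3.14132353e+00 -5.31411424e-04  2.67327016e+00]
(array([538.28980709,  -8.12185371]), np.float64(0.9854357602861126), 0.56, array([49.7967675 ,  1.77373362])) [581.97842832 -32.23757469 295.66610502] [ 3.14140190e+00 -2.44199915e-04  2.67390461e+00]
(array([538.36803287,  -8.07675752]), np.float64(0.9783295453826041), 0.71, array([49.99860562,  2.10251283])) [582.0441736  -32.5490052  295.67100303] [ 3.14146905e+00 -6.96603468e-05  2.67360590e+00]
(array([538.42120723,  -8.13600465]), np.float64(0.9768971673863219), 0.58, array([50.18019591,  2.39536518])) [582.09266908 -32.95995949 295.68163829] [3.14149143e+00 1.71471055e-05 2.67301266e+00]
```

The gauge fits at tool offset (49.9, 2.1) and the sleeve at (48.9, −0.7), seen from equivalent poses. I'm going back to grasp the sleeve.

```bash
python3 -m inch '[[0.027,0.0286,0,0,0.7],[0.054,0.057,0,0,0.7],[0.081,0.0859,0,0,0.7],[0.108,0.1145,0,0,0.7],[0.135,0.143,0,0,0.7],[0.162,0.1717,0,0,0.7],[0.189,0.2,0,0,0.7],[0.216,0.2288,0,0,0.7]]'
python3 -m inch '[[0.0275,0.029,0,0,0.7],[0.0435,0.046,0,0,0.7],[0.0435,0.046,0,0,0.7],[0.0435,0.046,0.0,0,0.7],[0.0435,0.046,0.03,0,0.7],[0.0435,0.046,0.06,0,0.7],[0.0435,0.046,0.078,0,0.7],[0.0435,0.046,0.078,0,0.5]]'
python3 -m inch '[[0,0,0,0,0.3],[0,0,0,0,0.3],[0,0,0,0,0.3],[0,0,0,0,0.3],[0,0,0,0,0.3],[0,0,0,0,0.3]]'
```

```text
time: 14.8
tool_pos: [492.1, 270.0, 295.8]
tcp_rot: [3.141, 0.0, 2.672]
contact_force: [0.2, 0.9, -0.6]
grip_width: 64.2
finger_force: 0.0
time: 15.47
tool_pos: [474.4, 326.7, 213.8]
tcp_rot: [-3.135, -0.004, 2.67]
contact_force: [-0.5, -0.2, 0.0]
grip_width: 61.2
finger_force: 0.0
time: 15.97
tool_pos: [475.6, 328.8, 219.1]
tcp_rot: [3.14, 0.002, 2.672]
contact_force: [-0.3, -1.3, 6.6]
grip_width: 34.2
finger_force: 29.9
```

```bash
python3 -m inch '[[0,0,-0.035,0,0.3],[0,0,-0.07,0,0.3],[-0.0232,-0.03,-0.085,0,0.3],[-0.0465,-0.0603,-0.085,0,0.3],[-0.07,-0.0906,-0.085,0,0.3],[-0.0932,-0.121,-0.085,0,0.3],[-0.1165,-0.151,-0.085,0,0.3],[-0.14,-0.1814,-0.085,0,0.3]]'
python3 -m inch '[[-0.0232,-0.03,0,0,0.3],[-0.0465,-0.0603,0,0,0.3],[-0.0695,-0.0906,0,0,0.3],[-0.0695,-0.0906,0,0,0.3],[-0.0695,-0.0906,0,0,0.3],[-0.0695,-0.0906,0.01,0,0.3]]'
python3 - <<'E'
from h import *
np.set_printoptions(precision=4,suppress=True)
for n in("wrist","wrist","side"):
  w=capture(n);o=get_obs();save(w,n+"12")
  print(o["tool_pos"],o["contact_force"])
  try:print(n,fit(w,"gauge",0,[538,-8])[:3])
  except ValueError:print("none")
E
```

```text
time: 16.63
tool_pos: [517.6, 102.0, 302.7]
tcp_rot: [3.141, -0.0, 2.672]
contact_force: [0.1, 0.6, -1.8]
grip_width: 34.8
finger_force: 29.9
time: 17.13
tool_pos: [539.1, -8.5, 293.7]
tcp_rot: [3.14, 0.003, 2.671]
contact_force: [0.1, 0.2, -3.5]
grip_width: 34.6
finger_force: 29.9
[538.207   -7.771  290.7313] [-1.3691  0.5867 -4.3055]
wrist (array([538.6514,  -7.9772]), np.float64(0.7535217068951314), 0.85)
[538.1947  -7.2288 291.5018] [ 0.0191  0.1255 -2.6149]
wrist (array([538.6152,  -7.9954]), np.float64(0.7578695281737168), 0.87)
[538.6243  -7.3621 292.3324] [-0.1205 -0.2979 -3.1988]
side (array([539.4597,  -6.1601]), np.float64(0.9147850732168162), 0.76)
```

```bash
python3 -m inch '[[0,0,0.007,0,0.3],[0,0,0.01,0,0.3],[0,0,0.013,0,0.3]]'; python3 -m inch '[[0,0,0.003,0,0.3],[0,0,0.006,0,0.3],[0,0,0.006,0,0.3]]'
```

```text
time: 17.68
tool_pos: [538.7, -8.3, 279.0]
tcp_rot: [-3.141, -0.001, 2.672]
contact_force: [-0.0, 0.1, -1.4]
grip_width: 34.2
finger_force: 29.9
time: 17.93
tool_pos: [538.8, -8.6, 272.9]
tcp_rot: [3.142, -0.001, 2.672]
contact_force: [0.9, 0.5, -1.9]
grip_width: 34.3
finger_force: 29.9
```

```bash
python3 -m inch '[[0,0,0.003,0,0.3],[0,0,0.006,0,0.3],[0,0,0.006,0,0.3]]'; python3 -m inch '[[0,0,0.003,0,0.3],[0,0,0.005,0,0.3],[0,0,0.005,0,0.3]]'
```

```text
time: 18.18
tool_pos: [538.7, -8.6, 267.1]
tcp_rot: [3.141, -0.0, 2.672]
contact_force: [0.0, 0.6, -1.8]
grip_width: 34.7
finger_force: 29.9
time: 18.43
tool_pos: [538.8, -8.7, 262.9]
tcp_rot: [-3.142, 0.0, 2.672]
contact_force: [-0.2, -0.1, 1.4]
grip_width: 34.2
finger_force: 30.0
```

```bash
python3 -m inch '[[0,0,0.001,0,0.3],[0,0,0.002,0,0.3],[0,0,0.002,0,0.3]]'
```

```text
time: 18.68
tool_pos: [538.8, -8.7, 262.7]
tcp_rot: [3.141, 0.002, 2.672]
contact_force: [-6.2, 0.4, 17.2]
grip_width: 34.3
finger_force: 30.0
```

It stopped at TCP z 262.7, about 30 mm above home with 17 N pushing back, so this sleeve is obstructed. Releasing it there.

```bash
python3 -m inch '[[0,0,-0.002,0,0.3],[0,0,-0.0022,0,0.376],[0,0,-0.0022,0,0.38],[0,0,-0.0022,0,0.42],[0,0,-0.0022,0,0.5],[0,0,-0.0022,0,0.5]]'; python3 -m inch '[[0,0,0,0,0.5],[0,0,0,0,0.5],[0,0,0,0,0.5],[0,0,0,0,0.5]]'
python3 - <<'E'
from h import *
o=get_obs();print(o["tool_pos"],o["contact_force"],o["finger_force"],o["grip_width"])
# which of the two heights fits: side and scene views
for n in("scene","side"):
  c=capture(n)
  for r in tip_of(c,"sleeve_a")[:3]: print(n,r["conf"],np.round(r["centre"]),"exp home",proj(c,[538.4,-8,50]).round(),"short",proj(c,[538.4,-8,80]).round())
  for r in tip_of(c,"deep_box")[:2]: print("box",n,r["conf"],plane(c,r["centre"],0)[:2])
  for r in trace(c,"deep_box")[:2]: print(r["conf"],[plane(c,q,36)[:2].round() for q in cv2.boxPoints(cv2.minAreaRect(cv2.findNonZero(r["pixels"].astype(np.uint8))))])
E
```

```text
time: 19.18
tool_pos: [538.9, -8.6, 262.6]
tcp_rot: [3.142, -0.0, 2.672]
contact_force: [0.8, 0.6, 0.1]
grip_width: 44.8
finger_force: 0.0
time: 19.52
tool_pos: [538.8, -8.6, 262.8]
tcp_rot: [3.142, -0.0, 2.672]
contact_force: [0.5, -0.3, -0.9]
grip_width: 46.2
finger_force: 0.0
[538.81222366  -8.61405838 262.79207695] [ 0.46548432 -0.28719168 -0.85599096] 0.0 46.22473737425383
scene 0.91 [289. 281.] exp home [255. 214.] short [254. 207.]
scene 0.51 [256. 205.] exp home [255. 214.] short [254. 207.]
box scene 0.76 [ 505.93655427 -372.55911942]
0.75 [array([ 461., -442.]), array([ 451., -307.]), array([ 590., -285.]), array([ 597., -412.])]
side 0.74 [152. 312.] exp home [295. 205.] short [296. 197.]
side 0.7 [242. 197.] exp home [295. 205.] short [296. 197.]
side 0.62 [298. 195.] exp home [295. 205.] short [296. 197.]
box side 0.79 [ 515.39931389 -345.22348911]
0.74 [array([ 553., -264.]), array([ 609., -413.]), array([ 477., -415.]), array([ 430., -270.])]
```

Both views confirm it stopped short, so it goes to the deep box. Regripping and carrying it to a look pose beside the box.

```bash
python3 -m inch '[[0,0,0,0,0.3],[0,0,0,0,0.3],[0,0,0,0,0.3],[0,0,0,0,0.3],[0,0,-0.02,0,0.3],[0,0,-0.045,0,0.3],[0,0,-0.06,0,0.3]]'
python3 -m inch '[[-0.018,-0.0337,0,0,0.3],[-0.0368,-0.0674,0,0,0.3],[-0.055,-0.101,0,0,0.3],[-0.0736,-0.135,0,0,0.3],[-0.092,-0.1686,0,0,0.3],[-0.11,-0.2023,0,0,0.3],[-0.1288,-0.236,0,0,0.3],[-0.147,-0.2698,0,0,0.3]]'
python3 -m inch '[[-0.018,-0.0337,0,0,0.3],[-0.037,-0.0674,0,0,0.3],[-0.037,-0.0674,0,0,0.3],[-0.037,-0.0674,0,0,0.3]]'
python3 - <<'E'
from h import *
o=get_obs();print(o["tool_pos"],o["tcp_rot"])
for n in("wrist","scene"):
  w=capture(n);save(w,n+"13")
  for r in tip_of(w,"deep_box")[:1]: print(r["conf"],plane(w,r["centre"],0)[:2])
  for r in trace(w,"deep_box")[:1]: print(r["conf"],r["rect"],[(plane(w,q,36)[:2].round(),q.round()) for q in cv2.boxPoints(cv2.minAreaRect(cv2.findNonZero(r["pixels"].astype(np.uint8))))])
E
```

```text
time: 20.5
tool_pos: [539.0, -8.6, 324.2]
tcp_rot: [3.141, 0.001, 2.672]
contact_force: [1.1, 0.0, -2.4]
grip_width: 34.4
finger_force: 30.0
time: 21.17
tool_pos: [547.3, -317.6, 322.2]
tcp_rot: [3.141, -0.001, 2.672]
contact_force: [0.5, 0.2, -1.7]
grip_width: 34.5
finger_force: 30.0
time: 21.5
tool_pos: [549.4, -394.6, 321.2]
tcp_rot: [3.141, -0.002, 2.668]
contact_force: [-0.2, 1.0, -1.9]
grip_width: 34.6
finger_force: 30.0
[ 549.38911245 -394.63876676  321.19996412] [ 3.14097378e+00 -1.84206770e-03  2.66843478e+00]
0.62 [ 515.7940677  -366.59895889]
0.77 [283.4, 142.1, 183.7, 171.4] [(array([ 461., -428.]), array([190., 135.], dtype=float32)), (array([ 453., -313.]), array([312.,  56.], dtype=float32)), (array([ 567., -295.]), array([389., 175.], dtype=float32)), (array([ 584., -421.]), array([267., 254.], dtype=float32))]
0.72 [ 512.34146699 -369.50804649]
0.63 [106.5, 235.6, 51.2, 62.1] [(array([ 463., -440.]), array([ 75., 219.], dtype=float32)), (array([ 452., -309.]), array([130., 207.], dtype=float32)), (array([ 589., -286.]), array([140., 253.], dtype=float32)), (array([ 598., -410.]), array([ 85., 265.], dtype=float32))]
```

The box centre is about (515, −367) from both views. Moving over it and lowering.

```bash
python3 -m inch '[[0.022,0.005,0,0,0.3],[0.043,0.009,0,0,0.3],[0.043,0.009,0,0,0.3],[0.043,0.009,0.03,0,0.3],[0.043,0.009,0.06,0,0.3],[0.043,0.009,0.085,0,0.3],[0.043,0.009,0.095,0,0.3],[0.043,0.009,0.095,0,0.3]]'
python3 -m inch '[[0,0,0.003,0,0.3],[0,0,0.006,0,0.3],[0,0,0.006,0,0.3]]'
```

```text
time: 22.47
tool_pos: [515.8, -364.2, 225.3]
tcp_rot: [3.14, -0.005, 2.673]
contact_force: [-0.6, -0.0, -2.0]
grip_width: 34.4
finger_force: 30.0
time: 22.72
tool_pos: [516.4, -365.3, 223.0]
tcp_rot: [-3.141, 0.002, 2.672]
contact_force: [-0.8, -0.1, -1.2]
grip_width: 34.4
finger_force: 30.0
```

```bash
python3 -m inch '[[0,0,0.001,0,0.3],[0,0,0.001,0,0.3]]'; python3 -m inch '[[0,0,0.0015,0,0.3],[0,0,0.0015,0,0.3]]'; python3 -m inch '[[0,0,0.0015,0,0.3],[0,0,0.0015,0,0.3]]'
```

```text
time: 22.88
tool_pos: [516.1, -365.2, 221.6]
tcp_rot: [-3.141, 0.001, 2.672]
contact_force: [-1.1, 0.7, -2.8]
grip_width: 34.6
finger_force: 30.0
time: 23.05
tool_pos: [516.0, -365.1, 219.4]
tcp_rot: [3.142, 0.0, 2.672]
contact_force: [0.1, -0.4, -1.9]
grip_width: 34.0
finger_force: 30.0
time: 23.22
tool_pos: [516.1, -365.2, 218.9]
tcp_rot: [-3.141, 0.001, 2.672]
contact_force: [-1.4, 1.1, 3.9]
grip_width: 34.4
finger_force: 30.0
```

Touched the floor at z≈218.9. Easing open and withdrawing.

```bash
python3 -m inch '[[0,0,0.001,0,0.3],[0,0,0.0005,0,0.376],[0,0,0,0,0.38],[0,0,0,0,0.42],[0,0,0,0,0.5],[0,0,0,0,0.5],[0,0,0,0,0.5]]'; python3 -m inch '[[0,0,-0.02,0,0.5],[0,0,-0.05,0,0.5],[0,0,-0.085,0,0.5],[-0.03,0,-0.1,0,0.5],[-0.045,0,-0.1,0,0.5],[-0.045,0,-0.1,0,0.5],[-0.045,0,-0.1,0,0.5]]'
python3 - <<'E'
from h import *
o=get_obs();print(o["tool_pos"],o["contact_force"])
for i in range(2):
  w=capture("wrist")
  try:print(fit(w,"sleeve_a",4,[516,-365]))
  except ValueError:print("none")
for n in("scene",):
  c=capture(n)
  for r in tip_of(c,"sleeve_a")[:3]: print(n,r["conf"],plane(c,r["centre"],36)[:2],plane(c,r["centre"],22)[:2])
E
```

```text
time: 23.8
tool_pos: [515.9, -365.1, 217.6]
tcp_rot: [3.141, -0.0, 2.672]
contact_force: [-0.2, -0.7, -0.6]
grip_width: 45.7
finger_force: 0.0
time: 24.38
tool_pos: [556.1, -385.3, 316.9]
tcp_rot: [3.141, -0.001, 2.672]
contact_force: [0.0, -0.2, 0.0]
grip_width: 46.1
finger_force: 0.0
[ 556.08645308 -385.31977925  316.91563014] [ 0.03095575 -0.24641187  0.04477496]
(array([ 515.33860455, -365.08264167]), np.float64(0.9312137330754352), 0.92, array([43.79346367, -0.58383193]))
(array([ 515.14768665, -364.91309105]), np.float64(0.917855415860735), 0.6, array([44.39144013, -0.37555438]))
scene 0.89 [721.99722113  36.85960731] [715.33850487  38.31215385]
scene 0.51 [ 508.46945773 -361.50904266] [ 498.72265383 -365.81779519]
scene 0.35 [660.10421673 -73.39611799] [652.5503896  -73.53811512]
```

The upright model fits at (515, −365) in the box with IoU 0.93, and the spare has not moved. Handing in.

```bash
python3 -c "
from plant import *
print(close_job())"
```

```text
the job is handed in; nothing more can be done
None
```

The sleeve from the mat stopped about 30 mm short on the gauge pin, so it is obstructed; I stood it upright in the deep box and handed the job in at about 24 s of the 54 s, with no verdict returned.

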